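# Fit up an exhaust stub on the welding mandrel

### The job

Fit up the exhaust stub for welding on the turntable's mandrel post: first the two-bolt flange flat on the turntable with the post through its middle hole, on it the thick spacer ring, on that the upright tube sleeve, and last the knobbed purge plug with its spigot down in the top of the sleeve. Stack them in that order, each sitting flat on the one below and centred on the post, and let go of them all. Leave the jar, the magnet triangle and the grooved block where they are.

Things in the scene. Friction and masses are not known exactly. Their poses are not given: they have to be found in the camera images.
- mandrel: Welding fit-up fixture, fixed to the bench, place varies: a flat round steel turntable 110 mm across, top face 25 mm above the bench (blue foot, 96 mm across, below), with a round brass post in its centre, 26 mm across, rising 42 mm above the top face and tapered to 16 mm across over its last 7 mm. Origin: centre of the underside, on the bench; z up along the post.
- flange: Loose steel two-bolt exhaust flange lying flat: a plate 90 mm (its x) by 60 mm (its y) by 12 mm thick (z), with a 38 mm hole in the middle and a 11 mm bolt hole 33 mm to either side of it along x. About 0.34 kg. Origin: centre of its underside. Goes first, on the turntable. Either side may be up.
- spacer: Loose thick steel spacer ring lying flat: 56 mm outside, 38 mm bore, 16 mm high, about 0.16 kg. Origin: centre of its underside, z along its axis. Goes second, on the flange.
- sleeve: Loose short steel tube standing on end: 50 mm outside, 42 mm bore, 45 mm high, about 0.2 kg. Origin: centre of its underside, z along its axis. Goes third, on the spacer ring.
- plug: Loose aluminium purge plug standing upright on its spigot: from the bottom a spigot 32 mm across and 12 mm high (its foot tapered), a disc 56 mm across and 6 mm thick, then a round knob 22 mm across and 30 mm high to grip; 48 mm high in all, about 0.12 kg. Origin: centre of the spigot's underside, z up. Goes last: spigot into the sleeve's bore, disc resting on the sleeve's rim.
- jar: Bystander, to be left alone: closed orange jar of anti-spatter paste with a black cap, 60 mm across, 55 mm high. Origin: centre of its underside.
- magnet: Bystander, to be left alone: red magnetic welding square lying flat, a right-angled triangle with legs of 80 mm, 16 mm thick, an opening in its middle. Origin: on its underside, inside the triangle, 35 mm from each leg's outer edge; its legs run along its x and y.
- vblock: Bystander, to be left alone: aluminium grooved clamping block 60 mm (x) by 44 mm (y), 36 mm high, its groove (24 mm wide, 20 mm deep) running along x on top. Origin: centre of its underside.
There are look-alikes about, which are no part of the job. Leave any green or purple look-alike of the plug alone. Leave any blue look-alike of the sleeve alone.

How it is judged:
On the way, in this order (a step that is already met when the one before it is completed fails the run):
1. the flange lies flat on the turntable around the mandrel post (horizontal distance between flange and mandrel below 0.008 m and angle between the z axis of flange and the z axis of mandrel, either way round below 0.08 rad and (z of flange in the frame of mandrel between 0.022 and 0.028 m or (z of flange in the frame of mandrel between 0.034 and 0.04 m and angle between flange's own z axis and vertical above 1.6 rad))), for 0.2 s.
2. the spacer ring lies on the flange around the post (horizontal distance between spacer and mandrel below 0.008 m and angle between the z axis of spacer and the z axis of mandrel, either way round below 0.08 rad and (z of spacer in the frame of mandrel between 0.034 and 0.04 m or (z of spacer in the frame of mandrel between 0.05 and 0.056 m and angle between spacer's own z axis and vertical above 1.6 rad))), for 0.2 s.
3. the sleeve stands on the spacer ring over the post (horizontal distance between sleeve and mandrel below 0.01 m and angle between the z axis of sleeve and the z axis of mandrel, either way round below 0.08 rad and (z of sleeve in the frame of mandrel between 0.05 and 0.056 m or (z of sleeve in the frame of mandrel between 0.095 and 0.101 m and angle between sleeve's own z axis and vertical above 1.6 rad))), for 0.2 s.
4. the plug sits in the top of the sleeve, its disc on the sleeve's rim (horizontal distance between plug and sleeve below 0.008 m and angle between plug's own z axis and vertical below 0.08 rad and z of plug in the frame of mandrel between 0.083 and 0.089 m), for 0.2 s.
At the end, for the whole second after the job is handed in: At rest on the mandrel: flange on the turntable and ring on the flange, within 8 mm of the post's axis; sleeve on the ring, within 10 mm of it; plug in the sleeve, within 8 mm of its axis, disc on the rim. All within 3 mm of seated height and 0.08 rad of level (all of step 1 and all of step 2 and all of step 3 and all of step 4 and linear speed of each of flange, spacer, sleeve, plug below 0.01 m/s); the robot touches nothing.
It fails at once if the jar is pushed more than 20 mm from its place or tipped over (distance of jar from where it was at the start of the episode above 0.02 m or angle between jar's own z axis and vertical above 0.5 rad).
It fails at once if the magnet triangle is pushed more than 20 mm from its place or tipped over (distance of magnet from where it was at the start of the episode above 0.02 m or angle between magnet's own z axis and vertical above 0.5 rad).
It fails at once if the grooved block is pushed more than 20 mm from its place or tipped over (distance of vblock from where it was at the start of the episode above 0.02 m or angle between vblock's own z axis and vertical above 0.5 rad).
It also fails if it takes over 109 s, if anything falls off the work surface, if the arm or the gripper's body presses on something with over 40 N, if the wrist force passes 120 N, or if a joint passes its speed limit or range.

### The arm

A 7-joint arm with a two-finger parallel gripper is mounted at the origin on the work surface. World frame = base frame: x ahead of the robot, y to its left, z up, the work surface at z = 0. Lengths are in m, angles in rad, forces in N, time in s.
With the tool pointing down it reaches from about 0.4 to 0.85 m from the base axis. Payload 10.4 kg.
Tool frame: the origin (TCP) lies at the very end of the fingers, on their centre line; the grasp point (between the pads) lies r.tcp_to_grasp behind it (r.tcp_to_grasp is the distance from the TCP to the grasp point, in m); z points along the fingers, y is the line along which they close (so a half turn about z gives the same grasp; the last joint's range is limited). The gripper opens to 87 mm and grips with 3 to 60 N. Pads are 19 mm wide; open, the fingers measure 117 mm over their backs; the gripper's body (75 mm by 190 mm) begins 51 mm behind the grasp point.
Start: joints at [1.1, 0.332, -0.065, 1.46, 0.022, 1.35, -0.088], TCP at [0.271, -0.563, 0.223] pointing down, gripper open.
Joint ranges: [-2.6, 2.6], [-0.5, 2.12], [-1.47, 1.34], [0.16, 2.42], [-1.27, 4.41], [0.06, 2.06], [-2.6, 2.6]. Speed limits (rad/s): [2.22, 2.22, 2.79, 2.79, 3.14, 3.14, 3.14].

### API

Orientations are given as a unit quaternion [x, y, z, w].
In Python, from bench import monitor, cams, ticket, r gives the robot as it stands.
- The arm moves only by the shell command python3 -m crank 'ROWS' [OPENING] [FORCE]. ROWS is a JSON object whose one key "steps" holds a list of rows, each a list of 2 entries, a list of its own where there are three numbers: the shift along the world's x, y, z in units of 25 mm (1.0 is 25 mm), then the turn, a rotation vector about the world's x, y, z in units of 5 degrees (1.0 is 5 degrees). In form: {"steps": [[[x, y, z], [ax, ay, az]], ...]}. A call has 1 to 10 rows; each row shifts and turns the commanded pose from where the row before left it; what a row does not reach is not made up. A row lasts 1/12 s, in which the tool goes at most 41.7 mm and 7.16 degrees, less where a joint would pass 70% of its speed; a pose out of reach is approached as far as the arm can. A call is refused whole if a number of a shift passes 1 or a number of a turn 1, either way. A call with a gripper value outside its range is refused whole. OPENING is the finger opening in mm, from 0 to 87, set as the call begins (- or left out, the last holds). The fingers move at their own pace and stop on an object; FORCE is the grip in N (left out, the last holds). Time passes only in rows, so rows that do not move let the fingers close. It gives the time, the measured TCP pose, the force, the opening and the grip force at its end, in the units of the state.
- monitor.read_state(): the state, without advancing time (a new reading comes with each control period).
- cams.camera(name): name is "scene" or "top"; returns a dict with "pixels" (384x512x3 uint8, blue, green, red), "z_map" (384x512 float32, m along the optical axis (not along the pixel's ray), 0 where there is no reading), "vfov" (degrees; the focal length in pixels is half the picture's height over the tangent of half this angle, whatever the lens; pixels are square), "cx", "cy" (the principal point, pixels), "k1" (the pictures are not rectified: a ray, as slopes to the right and down, at radius r is drawn at 1 + k1 r^2 times it, then the intrinsics apply), "T" (4x4, takes a point from camera to world coordinates). Camera axes: x right, y up, looking along -z (the intrinsics and any distortion apply to the point x, -y, -z); pixel columns grow to the right and rows downward; lengths in m; the calibration is good to about 2 mm. A picture is of the moment at which its call begins.
- ticket.close_job(): hands the job in; it is judged then, once.
The state is a dict: "time": time; "joint_positions": joint angles; "joint_vel": joint speeds; "joint_torque": joint torques, N m; "ee_pos": TCP position; "eef_rot": TCP orientation; "ft_force": force on the tool from outside, world axes, zero at the start; "torque": the same for the moment, N m; "width": finger opening in m; "grip_force": force on a finger pad.
Only numpy, scipy, OpenCV 4.12 (cv2) and the standard library are available. Lean on these libraries where they do the work, as an engineer would, in place of code of your own. Each camera call takes 0.05 s, during which the arm holds its last target. There are 200 camera calls.

## Working session

There is one attempt and no reset: what is moved stays moved. The work goes in short steps, Python scripts to look and compute and a shell command to move; the robot and the scene stay as the last step left them, time stands still between calls to the robot, and variables do not carry over. Pictures are saved under pics/ and viewed, at most 14 in all, crops included, and the job is handed in when it is done.

```bash
ls; mkdir -p pics; python3 - <<'E'
from bench import monitor,cams,ticket,r
import cv2,numpy as np
print(r.tcp_to_grasp); s=monitor.read_state(); print({k:np.round(v,3).tolist() for k,v in s.items()})
for n in ("scene","top"):
    c=cams.camera(n); cv2.imwrite(f"pics/{n}0.png",c["pixels"]); np.savez(f"pics/{n}0.npz",**c)
    print(n,c["vfov"],c["cx"],c["cy"],c["k1"],np.round(c["T"],3).tolist())
E
```

```text
pics
0.0187
{'time': 0.0, 'joint_positions': [1.1, 0.333, -0.065, 1.461, 0.022, 1.35, -0.089], 'joint_vel': [0.0, 0.001, -0.001, -0.001, -0.001, -0.0, 0.0], 'joint_torque': [-0.0, -62.326, 0.025, -38.989, -0.061, 0.04, 0.0], 'ee_pos': [0.27, -0.563, 0.222], 'eef_rot': [0.975, 0.222, -0.0, -0.001], 'ft_force': [-0.144, 0.629, -0.353], 'torque': [0.021, -0.012, 0.002], 'grip_force': 0.0, 'width': 0.087}
scene 42.91186603174278 255.6281424349902 178.2927419100364 -0.08835862916431839 [[0.865, -0.273, 0.42, 1.015], [0.501, 0.499, -0.707, -0.878], [-0.016, 0.822, 0.569, 0.729], [0.0, 0.0, 0.0, 1.0]]
top 43.62363774654617 250.91453063645744 191.81815845215135 -0.07066073266308572 [[-0.085, 0.976, -0.202, 0.25], [-0.996, -0.084, 0.013, -0.044], [-0.004, 0.203, 0.979, 1.387], [0.0, 0.0, 0.0, 1.0]]
```

View pics/top0.png

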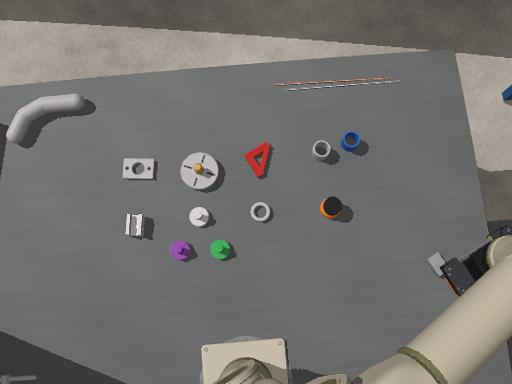

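View pics/scene0.png

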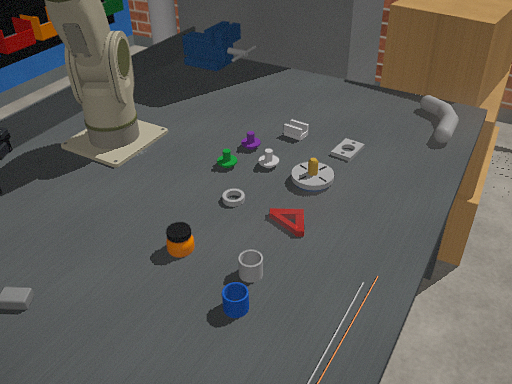

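The top view shows the flange at (139,169), turntable (199,171), white plug (199,217), spacer (260,212) and sleeve (321,151). The look-alikes are the blue sleeve (350,141), the purple plug (181,251) and the green plug (221,249). The bystanders are the jar (331,207), magnet (260,159) and vblock (135,225). The scene view agrees.

```bash
cat > h.py <<'E'
import numpy as np, cv2
def K(c):
    f=c["pixels"].shape[0]/2/np.tan(np.radians(float(c["vfov"]))/2)
    return np.array([[f,0,float(c["cx"])],[0,f,float(c["cy"])],[0,0,1]]),np.array([float(c["k1"]),0,0,0,0])
def slopes(c,uv):
    k,d=K(c); return cv2.undistortPointsIter(np.float64(uv).reshape(-1,1,2),k,d,None,None,(3,50,1e-10)).reshape(-1,2)
def plane(c,uv,z):
    s=slopes(c,uv); T=np.array(c["T"]); d=np.c_[s[:,0],-s[:,1],-np.ones(len(s))]@T[:3,:3].T; o=T[:3,3]
    return o+d*((z-o[2])/d[:,2])[:,None]
def cloud(c):
    h,w=c["z_map"].shape; v,u=np.mgrid[:h,:w]; uv=np.c_[u.ravel(),v.ravel()]
    s=slopes(c,uv); Z=np.array(c["z_map"]).ravel()[:,None]; T=np.array(c["T"])
    P=(np.c_[s[:,0],-s[:,1],-np.ones(len(s))]*Z)@T[:3,:3].T+T[:3,3]
    P[Z[:,0]==0]=np.nan; return P.reshape(h,w,3)
def top(c,P,xy,rad,z,tol=.005):
    """pixels near xy whose depth says height z, cast onto plane z; returns minEnclosingCircle, ring fit, rect"""
    m=(np.hypot(P[...,0]-xy[0],P[...,1]-xy[1])<rad)&(abs(P[...,2]-z)<tol)
    v,u=np.nonzero(m)
    if len(u)<5: return None
    Q=plane(c,np.c_[u,v],z)[:,:2]; q=np.float32(Q*1000)
    (ce,R)=cv2.minEnclosingCircle(q); rc=cv2.minAreaRect(q)
    return dict(n=len(u),mean=(Q.mean(0)*1000).round(1).tolist(),mec=np.round([*ce,R],1).tolist(),rect=[np.round(x,1).tolist() for x in rc],zmed=round(float(np.median(P[...,2][m]))*1000,1))
E
python3 - <<'E'
from h import *
seeds=dict(flange=(139,161,.07,.012),mand=(199,178,.065,.025),post=(198,168,.02,.067),plugdisc=(199,217,.045,.018),plugknob=(201,214,.03,.048),spacer=(260,205,.05,.016),sleeve=(321,146,.05,.045),blue=(350,137,.05,.045),jar=(331,207,.05,.055),vb=(129,225,.06,.036),magnet=(250,158,.09,.016),green=(221,246,.03,.048),purple=(181,248,.03,.048))
C={n:dict(np.load(f"pics/{n}0.npz")) for n in("top","scene")}
PC={n:cloud(C[n]) for n in C}
c=C["top"]
for k,(u,v,rad,z) in seeds.items():
    xy=plane(c,[(u,v)],z)[0][:2]
    b=PC["top"][...,2]
    for n in C: print(k,n,xy.round(3),top(C[n],PC[n],xy,rad,z))
E
```

```text
flange top [0.657 0.262] {'n': 431, 'mean': [637.1, 265.9], 'mec': [647.3, 259.6, 65.6], 'rect': [[641.5, 262.1], [99.3, 101.5], 79.8], 'zmed': 11.4}
flange scene [0.657 0.262] {'n': 360, 'mean': [638.4, 266.7], 'mec': [641.6, 266.6, 55.0], 'rect': [[638.8, 267.4], [101.1, 65.1], 84.0], 'zmed': 12.5}
mand top [0.586 0.086] {'n': 758, 'mean': [602.4, 84.3], 'mec': [608.2, 84.2, 53.8], 'rect': [[602.8, 84.8], [106.1, 93.5], 85.1], 'zmed': 24.5}
mand scene [0.586 0.086] {'n': 603, 'mean': [604.9, 78.8], 'mec': [611.2, 84.0, 58.0], 'rect': [[605.3, 81.1], [95.1, 110.2], 23.1], 'zmed': 25.7}
post top [0.605 0.083] {'n': 47, 'mean': [609.5, 85.3], 'mec': [609.6, 85.2, 11.6], 'rect': [[609.6, 85.2], [17.1, 20.7], 86.4], 'zmed': 65.4}
post scene [0.605 0.083] {'n': 39, 'mean': [612.4, 83.1], 'mec': [612.0, 82.6, 12.7], 'rect': [[612.8, 82.3], [20.1, 23.8], 24.9], 'zmed': 66.2}
plugdisc top [0.472 0.094] {'n': 221, 'mean': [474.5, 95.3], 'mec': [475.5, 95.8, 27.9], 'rect': [[475.4, 96.3], [52.4, 52.6], 85.2], 'zmed': 17.5}
plugdisc scene [0.472 0.094] {'n': 164, 'mean': [478.8, 91.4], 'mec': 
[... 2085 characters left out ...]
ean': [636.8, -92.1], 'mec': [632.4, -101.5, 56.3], 'rect': [[632.2, -103.7], [79.1, 86.1], 25.6], 'zmed': 16.3}
green top [0.38  0.035] {'n': 49, 'mean': [376.4, 42.0], 'mec': [376.8, 41.8, 10.7], 'rect': [[376.8, 41.8], [19.5, 19.6], 85.8], 'zmed': 46.8}
green scene [0.38  0.035] {'n': 35, 'mean': [379.0, 41.5], 'mec': [379.5, 39.8, 14.2], 'rect': [[380.4, 40.2], [18.6, 26.5], 33.2], 'zmed': 48.0}
purple top [0.384 0.146] {'n': 41, 'mean': [383.4, 154.5], 'mec': [383.4, 153.5, 10.8], 'rect': [[383.4, 153.5], [19.6, 19.7], 86.8], 'zmed': 47.7}
purple scene [0.384 0.146] {'n': 33, 'mean': [385.7, 155.4], 'mec': [385.3, 154.0, 15.0], 'rect': [[386.0, 153.9], [17.1, 28.9], 30.3], 'zmed': 48.3}
```

```bash
python3 - <<'E'
from h import *
for n in("top","scene"):
    c=dict(np.load(f"pics/{n}0.npz")); P=cloud(c); g=c["pixels"].min(2)
    m=((np.hypot(P[...,0]-.638,P[...,1]-.267)<.06)&(g>90)&(P[...,2]>.004)).astype(np.uint8)
    cs,_=cv2.findContours(m,cv2.RETR_EXTERNAL,cv2.CHAIN_APPROX_NONE); k=max(cs,key=cv2.contourArea).reshape(-1,2)
    Q=np.float32(plane(c,k,.012)[:,:2]*1000); print(n,len(k),cv2.minAreaRect(Q),Q.mean(0))
    fl=m.copy(); cv2.drawContours(fl,[k.reshape(-1,1,2)],0,1,-1); v,u=np.nonzero(fl&(1-m)); h=plane(c,np.c_[u,v],.012)*1000
    print("hole px",len(u),np.median(h,0)[:2])
    v,u=np.nonzero(fl);Q=plane(c,np.c_[u,v],.012)[:,:2]*1000; w,V=np.linalg.eigh(np.cov(Q.T)); print(Q.mean(0),np.degrees(np.arctan2(*V[::-1,1])))
E
```

```text
top 96 ((637.1162719726562, 266.6877746582031), (92.02442169189453, 64.47582244873047), 85.00492095947266) [635.65814 266.39822]
hole px 131 [636.69829676 266.17292287]
[636.73748429 266.65012754] 83.80669825330924
scene 78 ((639.9913940429688, 265.1056213378906), (105.32852172851562, 68.07964324951172), 84.03762817382812) [639.288  263.1365]
hole px 59 [639.96884924 263.8598685 ]
[639.37096013 264.96119217] 87.1181166744096
```

```bash
python3 -m crank '{"steps":[[[0.43,0.97,0],[0,0,0.4]],[[0.43,0.97,0],[0,0,0.4]],[[0.43,0.97,0],[0,0,0.4]],[[0.43,0.97,0],[0,0,0.4]],[[0.43,0.97,0],[0,0,0.4]],[[0.43,0.97,0],[0,0,0.4]],[[0.43,0.97,0],[0,0,0.4]],[[0.43,0.97,0],[0,0,0.4]],[[0.43,0.97,0],[0,0,0.4]],[[0.43,0.97,0],[0,0,0.4]]]}' 87 30
python3 -m crank '{"steps":[[[0.43,0.97,0],[0,0,0.4]],[[0.43,0.97,0],[0,0,0.4]],[[0.43,0.97,0],[0,0,0.4]],[[0.43,0.97,0],[0,0,0.4]],[[0.43,0.97,0],[0,0,0.4]],[[0.43,0.97,0],[0,0,0.4]],[[0.43,0.97,0],[0,0,0.4]],[[0.43,0.97,0],[0,0,0.4]],[[0.43,0.97,0],[0,0,0.4]],[[0.43,0.97,0],[0,0,0.4]]]}'
python3 -m crank '{"steps":[[[0.43,0.97,0],[0,0,0.4]],[[0.43,0.97,0],[0,0,0.4]],[[0.43,0.97,0],[0,0,0.4]],[[0.43,0.97,0],[0,0,0.4]],[[0.43,0.97,0],[0,0,0.4]],[[0.43,0.97,0],[0,0,0.4]],[[0.43,0.97,0],[0,0,0.4]],[[0.43,0.97,0],[0,0,0.4]],[[0.43,0.97,0],[0,0,0.4]],[[0.43,0.97,0],[0,0,0.3]]]}'
python3 -m crank '{"steps":[[[0.45,0.97,0],[0,0,0]],[[0.45,0.97,0],[0,0,0]],[[0.45,0.97,0],[0,0,0]],[[0.45,0.97,0],[0,0,0]],[[0,0,0],[0,0,0]],[[0,0,0],[0,0,0]],[[0,0,0],[0,0,0]]]}'
```

```text
time: 0.93
ee_pos: [0.3787, -0.319, 0.2225]
eef_rot: [0.921, 0.389, -0.0, -0.0]
ft_force: [0.4, -0.3, -0.3]
width: 0.0872
grip_force: 0.0
time: 1.77
ee_pos: [0.4859, -0.0763, 0.2226]
eef_rot: [0.84, 0.543, 0.0, 0.0]
ft_force: [-0.1, -0.1, -0.3]
width: 0.087
grip_force: 0.0
time: 2.6
ee_pos: [0.5931, 0.1661, 0.2224]
eef_rot: [0.735, 0.678, -0.0, -0.0]
ft_force: [0.3, -0.8, 0.1]
width: 0.0873
grip_force: 0.0
time: 3.18
ee_pos: [0.6377, 0.2613, 0.2222]
eef_rot: [0.736, 0.677, -0.0, -0.0]
ft_force: [0.5, 0.0, -0.4]
width: 0.0868
grip_force: 0.0
```

```bash
python3 -m crank '{"steps":[[[0,0.19,-0.9],[0,0,0]],[[0,0,-0.9],[0,0,0]],[[0,0,-0.9],[0,0,0]],[[0,0,-0.9],[0,0,0]],[[0,0,-0.9],[0,0,0]],[[0,0,-0.9],[0,0,0]],[[0,0,-0.9],[0,0,0]],[[0,0,-0.9],[0,0,0]],[[0,0,-0.8],[0,0,0]]]}'
python3 -m crank '{"steps":[[[0,0,-0.3],[0,0,0]],[[0,0,-0.2],[0,0,0]],[[0,0,-0.2],[0,0,0]],[[0,0,0],[0,0,0]]]}'
python3 - <<'E'
from bench import cams
import cv2
c=cams.camera("top"); cv2.imwrite("pics/a.png",cv2.resize(c["pixels"][100:260,80:280],None,fx=3,fy=3))
E
```

```text
time: 3.93
ee_pos: [0.6381, 0.2641, 0.0216]
eef_rot: [0.737, 0.676, -0.0, 0.0]
ft_force: [-0.1, -0.8, 0.3]
width: 0.0874
grip_force: 0.0
time: 4.27
ee_pos: [0.6384, 0.2656, 0.0054]
eef_rot: [0.737, 0.676, 0.0, 0.0]
ft_force: [-0.1, 1.1, -0.5]
width: 0.0869
grip_force: 0.0
```

View pics/a.png

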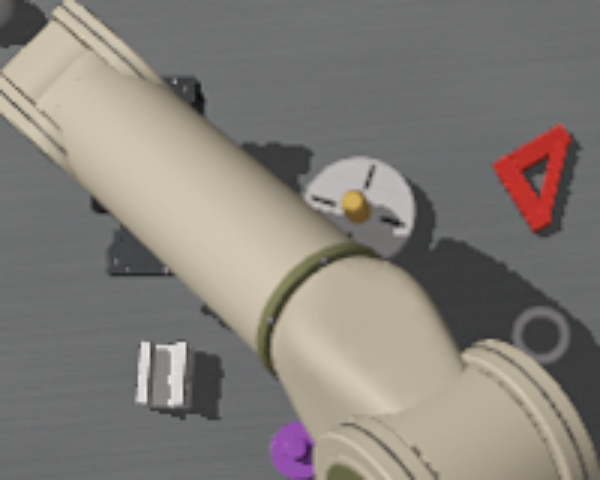

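The crop shows the arm hiding the flange from the top camera; turntable and magnet are undisturbed. I'll close and use the finger width to confirm the grasp.

```bash
python3 -m crank '{"steps":[[[0,0,0],[0,0,0]],[[0,0,0],[0,0,0]],[[0,0,0],[0,0,0]],[[0,0,0],[0,0,0]],[[0,0,0],[0,0,0]],[[0,0,0],[0,0,0]],[[0,0,0],[0,0,0]],[[0,0,0],[0,0,0]]]}' 50 40
python3 -m crank '{"steps":[[[0,0,0.4],[0,0,0]],[[0,0,0.8],[0,0,0]],[[0,0,0.9],[0,0,0]],[[0,0,0.9],[0,0,0]],[[0,0,0.9],[0,0,0]],[[0,0,0.6],[0,0,0]],[[0,0,0],[0,0,0]],[[0,0,0],[0,0,0]],[[0,0,0],[0,0,0]]]}'
python3 - <<'E'
from bench import cams
import cv2,numpy as np
for n in("scene","top"):
    c=cams.camera(n); cv2.imwrite(f"pics/b{n}.png",c["pixels"]); np.savez(f"pics/b{n}.npz",**c)
i=cv2.imread("pics/bscene.png"); cv2.imwrite("pics/b.png",cv2.resize(i[40:240,230:430],None,fx=3,fy=3))
E
```

```text
time: 4.98
ee_pos: [0.6379, 0.266, 0.0052]
eef_rot: [0.736, 0.677, -0.0, -0.0]
ft_force: [-4.1, -1.3, 3.1]
width: 0.0593
grip_force: 40.0
time: 5.73
ee_pos: [0.6375, 0.2653, 0.1158]
eef_rot: [0.736, 0.677, -0.001, -0.0]
ft_force: [-0.3, -0.2, -4.0]
width: 0.0592
grip_force: 40.0
```

View pics/b.png

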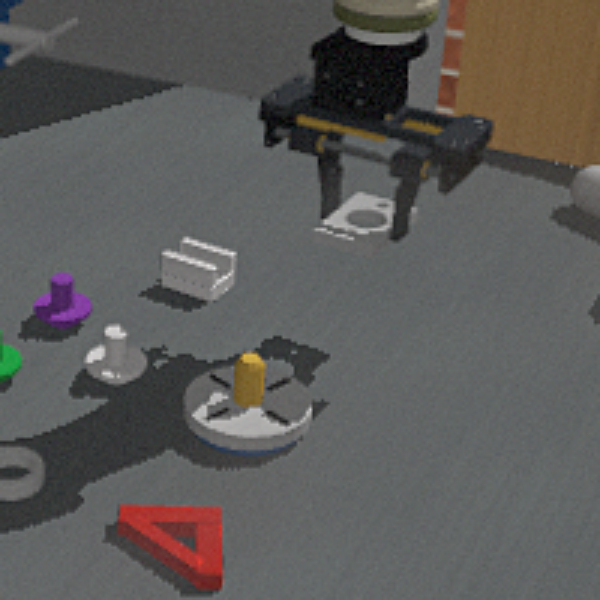

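The crop shows the flange held level between the fingers and lifted clear. Next I carry it over the post.

```bash
python3 -m crank '{"steps":[[[-0.13,-0.6,0],[0,0,0]],[[-0.13,-0.95,0],[0,0,0]],[[-0.14,-0.95,0],[0,0,0]],[[-0.14,-0.95,0],[0,0,0]],[[-0.14,-0.95,0],[0,0,0]],[[-0.14,-0.95,0],[0,0,0]],[[-0.14,-0.95,0],[0,0,0]],[[-0.14,-0.7,0],[0,0,0]],[[0,-0.26,0],[0,0,0]],[[0,0,0],[0,0,0]]]}'
python3 -m crank '{"steps":[[[0,0,-0.5],[0,0,0]],[[0,0,-0.5],[0,0,0]],[[0,0,0],[0,0,0]],[[0,0,0],[0,0,0]]]}'
python3 - <<'E'
from bench import cams
import cv2,numpy as np
for n in("scene","top"):
    c=cams.camera(n); cv2.imwrite(f"pics/c{n}.png",c["pixels"]); np.savez(f"pics/c{n}.npz",**c)
i=cv2.imread("pics/cscene.png")[120:220,250:380]; j=cv2.imread("pics/ctop.png")[120:220,130:260]
cv2.imwrite("pics/c.png",cv2.resize(np.hstack([i,j]),None,fx=3,fy=3))
E
```

```text
time: 6.67
ee_pos: [0.6105, 0.0819, 0.1167]
eef_rot: [0.737, 0.675, -0.001, 0.0]
ft_force: [0.4, -1.1, -3.3]
width: 0.0597
grip_force: 40.0
time: 7.0
ee_pos: [0.6095, 0.0856, 0.0908]
eef_rot: [0.736, 0.677, -0.001, -0.001]
ft_force: [0.2, -0.2, -3.7]
width: 0.0587
grip_force: 40.0
```

View pics/c.png

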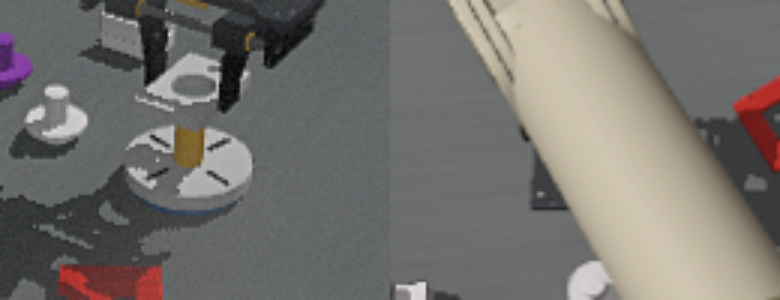

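The left half (scene view) shows the flange above the post, with its hole at about (314.7,148) in the full picture. I'll check the hole centre by ray.

```bash
python3 - <<'E'
from h import *
c=dict(np.load("pics/cscene.npz")); g=c["pixels"].min(2).astype(float)
P=cloud(c)
m=((g>120)&(np.abs(P[...,2]-.098)<.008)&(np.hypot(P[...,0]-.61,P[...,1]-.084)<.06)).astype(np.uint8)
v,u=np.nonzero(m); print(len(u),u.min(),u.max(),v.min(),v.max(),np.median(P[...,2][m>0]))
print(np.round(g[140:158,300:330]).astype(int))
print(plane(c,[(314.7,148)],.098))
E
```

```text
217 295 333 138 157 0.09833967749428085
[[ 23  35  41  33  32  70 104  96  97 150 188 182 177 178 179 176 179 180
  183 188 191 174 138  62  26  17  16  14  26  17]
 [ 24  25  29  33  18  67  95  96 152 189 180 175 176 178 176 176 176 180
  182 182 172 175 200 123  11   0  12   9  19   5]
 [ 12  31  35  32  24  69 106 152 188 180 179 178 180 177 176 177 176 178
  188 131 102  98 112  60  23  15  10  11  13  16]
 [ 21  24  30  22  18 113 173 186 181 182 177 182 179 177 181 181 181 180
  189 131 107 109 114  42  13   0  24  10   2  12]
 [ 20  18  27  44  83 196 184 181 182 176 176 167 163 165 162 157 168 167
  184 189 169 175 200 119  19  10  19  21  11   3]
 [ 16  14  41 135 194 185 183 185 179 135 129 112 100  99 102  98 103 100
  129 169 186 187 193 112  15  13   7  22  11   9]
 [  4  38 136 192 187 182 179 179 144  98 101 106 107 108 105 107 106  99
   94  96 117 162 202 113   9  16  23   0  13  33]
 [ 87 134 191 189 182 181 187 139 109 102 100 108 108 112 109 109 109 102
  109  96  79  86 206  57  12  17  20  15  11  19]
 [198 193 181 181 179 181 179 124 109 107 106 107 110 107 10
[... 527 characters left out ...]
 189 160   6  14  27  26  20   7  40]
 [110 119 122  86  88  88 125 119 112 143 186 189 187 195 184 187 183 188
  187 188  83  95  77  20   3  11  15  14  22  57]
 [169 188 201 127 118 111  98 101  97  90 162 185 184 186  89  86  88  89
   86  85  96 102  66  24  32   9  22  25  82 115]
 [ 95 117 164 185 191 176 125 131 105  95  91  91  89  94  94  97  98  97
   93  98  96 109  56  26   4  19  30  78 111 104]
 [102 100  99  90 118 163 189 192 105 104  97  97  97  96 103 100  96 103
  100  97  95  94  66  31  10  22  69 112 107  98]
 [103 104 107 101  95  90  90 123  98 101 100  98  97 103 101  99  97  96
   94  98  89  94 102  94  41  68 117 108 100 104]]
[[0.61132687 0.09192197 0.098     ]]
```

```bash
python3 - <<'E'
from h import *
from scipy.optimize import least_squares
def hole(c,z,xy,r0,zt=.006):
    # dark blob enclosed by bright annulus
    P=cloud(c); k,d=K(c); T=np.array(c["T"])
    w=np.r_[xy,z]; q=T[:3,:3].T@(w-T[:3,3]); uv=cv2.projectPoints(np.float64([[q[0],-q[1],-q[2]]]),np.zeros(3),np.zeros(3),k,d)[0].ravel()
    g=cv2.GaussianBlur(c["pixels"].min(2),(3,3),0).astype(np.float32)
    pts=[]
    for a in np.radians(np.arange(0,360,6)):
        # walk outward on plane from centre; find steepest rise
        rr=np.linspace(.008,.028,41); X=np.c_[xy[0]+rr*np.cos(a),xy[1]+rr*np.sin(a),np.full(41,z)]
        q=(X-T[:3,3])@T[:3,:3]; q[:,1:]*=-1; p=cv2.projectPoints(q,np.zeros(3),np.zeros(3),k,d)[0].reshape(-1,2).astype(np.float32)
        s=cv2.remap(g,p[:,:1],p[:,1:],cv2.INTER_LINEAR).ravel(); e=np.gradient(s); i=e.argmax()
        if e[i]>4: pts.append(X[i,:2])
    pts=np.array(pts); f=least_squares(lambda t:np.hypot(*(pts-t[:2]).T)-t[2],[*xy,r0],loss="soft_l1",f_scale=.001)
    return uv.round(1),len(pts),(f.x*1000).round(1)
for n,fn,z,xy in(("init","scene0",.012,(.639,.265)),("initT","top0",.012,(.637,.266)),("lift","bscene",.1228,(.638,.266)),("over","cscene",.098,(.611,.086)),("over","cscene",.098,(.611,.091))):
    print(n,hole(dict(np.load(f"pics/{fn}.npz")),z,np.array(xy),.019))
E
```

```text
init (array([347.5, 148.7]), 35, array([637.4, 271.9,  18.4]))
initT (array([138. , 167.5]), 60, array([635.3, 267.3,  18.2]))
lift (array([350.8, 113.3]), 23, array([638.6, 270.8,  17.8]))
over (array([313.6, 149.1]), 43, array([609.8,  90.5,  18.1]))
over (array([314.4, 148.1]), 46, array([609.6,  90.7,  18.2]))
```

```bash
cat >> h.py <<'E'
from scipy.optimize import least_squares
def edge(c,z,xy,R,lo,hi,sign,fixR=True,sector=None,thr=4,it=3):
    """circle at height z: radial walk on the plane, strongest rise (sign=1) or fall (-1) of brightness between lo and hi"""
    k,d=K(c); T=np.array(c["T"]); g=cv2.GaussianBlur(c["pixels"].min(2),(3,3),0).astype(np.float32); xy=np.array(xy,float)
    for _ in range(it):
        pts=[]; away=np.arctan2(*(xy-T[:2,3])[::-1])
        for a in np.radians(np.arange(0,360,5)):
            if sector is not None and np.cos(a-away)<sector: continue
            rr=np.linspace(lo,hi,60); X=np.c_[xy[0]+rr*np.cos(a),xy[1]+rr*np.sin(a),np.full(60,z)]
            q=(X-T[:3,3])@T[:3,:3]; q[:,1:]*=-1; p=cv2.projectPoints(q,np.zeros(3),np.zeros(3),k,d)[0].reshape(-1,2).astype(np.float32)
            e=np.gradient(cv2.remap(g,p[:,:1].copy(),p[:,1:].copy(),cv2.INTER_LINEAR).ravel())*sign; i=e.argmax()
            if e[i]>thr: pts.append(X[i,:2])
        pts=np.array(pts)
        fn=(lambda t:np.hypot(*(pts-t[:2]).T)-R) if fixR else (lambda t:np.hypot(*(pts-t[:2]).T)-t[2])
        f=least_squares(fn,xy if fixR else [*xy,R],loss="soft_l1",f_scale=.001); xy=f.x[:2]
    return len(pts),(f.x*1000).round(1),round(float(np.median(abs(f.fun)))*1000,2)
E
python3 - <<'E'
from h import *
L=lambda f:dict(np.load(f"pics/{f}.npz"))
for n in("top0","scene0"):
    c=L(n)
    for s in(None,-.2,.3): print(n,"tt",s,edge(c,.025,(.61,.084),.055,.045,.065,-1,sector=s))
    print(n,"fl hole",edge(c,.012,(.637,.268),.019,.010,.026,1))
    print(n,"spacer out",[edge(c,.016,(.4755,-.082),.028,.024,.034,-1,sector=s) for s in(None,0)])
    print(n,"sleeve out",[edge(c,.045,(.640,-.277),.025,.021,.031,-1,sector=s) for s in(None,0)])
    print(n,"plug disc",[edge(c,.018,(.475,.0955),.028,.024,.034,-1,sector=s) for s in(None,0)])
print("over",edge(L("cscene"),.098,(.61,.09),.019,.010,.026,1))
E
```

```text
top0 tt None (35, array([609.3,  84.4]), 0.42)
top0 tt -0.2 (12, array([607.8,  84.1]), 0.5)
top0 tt 0.3 (3, array([610.,  86.]), 0.16)
top0 fl hole (38, array([634.7, 266.4]), 0.69)Traceback (most recent call last):
  File "<stdin>", line 7, in <module>
  File "h.py", line 37, in edge
    f=least_squares(fn,xy if fixR else [*xy,R],loss="soft_l1",f_scale=.001); xy=f.x[:2]
    return func(*args, **kwargs)
    vector_fun = VectorFunction(
        fun_wrapped,
    ...<6 lines>...
        workers=workers
    )
    self._update_fun()
    ~~~~~~~~~~~~~~~~^^
    self.f = self.fun_wrapped(xp_copy(self.x))
             ~~~~~~~~~~~~~~~~^^^^^^^^^^^^^^^^^
    return np.atleast_1d(self.fun(x))
                         ~~~~~~~~^^^
    return self.f(x, *self.args, **self.kwargs)
           ~~~~~~^^^^^^^^^^^^^^^^^^^^^^^^^^^^^^
  File "h.py", line 36, in <lambda>
    fn=(lambda t:np.hypot(*(pts-t[:2]).T)-R) if fixR else (lambda t:np.hypot(*(pts-t[:2]).T)-t[2])
                            ~~~^~~~~~
ValueError: operands could not be broadcast together with shapes (0,) (2,)
```

```bash
sed -i 's/thr=4,it/thr=1.2,it/' h.py; python3 - <<'E'
from h import *
L=lambda f:dict(np.load(f"pics/{f}.npz"))
def E(*a,**k):
    try: n,x,m=edge(*a,**k); return n,x.tolist(),m
    except Exception: return None
for n in("top0","scene0"):
    c=L(n)
    print(n,"tt",[E(c,.025,(.61,.084),.055,.045,.065,-1,sector=s) for s in(None,-.2,.3)])
    print(n,"fl hole",E(c,.012,(.637,.268),.019,.010,.026,1))
    print(n,"spacer out",[E(c,.016,(.4755,-.082),.028,.024,.034,-1,sector=s) for s in(None,0)])
    print(n,"sleeve out",[E(c,.045,(.640,-.277),.025,.021,.031,-1,sector=s) for s in(None,0)])
    print(n,"plug disc",[E(c,.018,(.475,.0955),.028,.024,.034,-1,sector=s) for s in(None,0)])
print("over",E(L("cscene"),.098,(.61,.09),.019,.010,.026,1))
E
```

```text
top0 tt [(72, [609.7, 84.3], 0.41), (41, [609.5, 84.8], 0.66), (29, [609.4, 84.7], 0.61)]
top0 fl hole (72, [635.2, 267.2], 0.91)
top0 spacer out [(72, [474.4, -82.5], 0.48), (36, [474.3, -82.3], 0.45)]
top0 sleeve out [(71, [639.6, -277.2], 0.9), (35, [640.9, -277.5], 0.51)]
top0 plug disc [(72, [474.8, 94.7], 0.55), (36, [474.8, 94.9], 0.42)]
scene0 tt [(66, [610.2, 88.8], 0.6), (34, [610.2, 89.2], 0.59), (23, [609.8, 89.0], 0.46)]
scene0 fl hole (72, [637.1, 273.0], 0.92)
scene0 spacer out [(72, [475.0, -79.1], 0.74), (36, [475.4, -80.0], 0.89)]
scene0 sleeve out [(72, [639.6, -273.9], 0.65), (36, [639.3, -273.3], 0.3)]
scene0 plug disc [(63, [475.6, 98.5], 1.33), (25, [474.9, 100.1], 0.35)]
over (72, [609.9, 90.7], 1.1)
```

```bash
python3 -m crank '{"steps":[[[0,-0.06,0],[0,0,0]],[[0,0,-0.3],[0,0,0]],[[0,0,-0.5],[0,0,0]],[[0,0,-0.5],[0,0,0]],[[0,0,-0.5],[0,0,0]],[[0,0,-0.3],[0,0,0]],[[0,0,-0.2],[0,0,0]],[[0,0,0],[0,0,0]],[[0,0,0],[0,0,0]]]}'
```

```text
time: 7.85
ee_pos: [0.6106, 0.083, 0.0349]
eef_rot: [0.736, 0.677, -0.0, -0.0]
ft_force: [0.1, 0.6, -3.2]
width: 0.0594
grip_force: 40.0
```

Now at 34.9 mm and free; a few gentle steps down to contact.

```bash
python3 -m crank '{"steps":[[[0,0,-0.08],[0,0,0]],[[0,0,-0.06],[0,0,0]],[[0,0,-0.04],[0,0,0]],[[0,0,0],[0,0,0]],[[0,0,0],[0,0,0]],[[0,0,0],[0,0,0]]]}'
```

```text
time: 8.35
ee_pos: [0.6107, 0.0829, 0.0307]
eef_rot: [0.736, 0.677, 0.0, 0.0]
ft_force: [0.1, -0.4, -3.6]
width: 0.0594
grip_force: 40.0
```

```bash
python3 -m crank '{"steps":[[[0,0,-0.04],[0,0,0]],[[0,0,0],[0,0,0]],[[0,0,0],[0,0,0]]]}'
python3 -m crank '{"steps":[[[0,0,0],[0,0,0]],[[0,0,0],[0,0,0]],[[0,0,0],[0,0,0]],[[0,0,0],[0,0,0]],[[0,0,0],[0,0,0]]]}' 80
python3 -m crank '{"steps":[[[0,0,0.3],[0,0,0]],[[0,0,0.9],[0,0,0]],[[0,0,0.9],[0,0,0]],[[0,0,0.9],[0,0,0]],[[0,0,0.9],[0,0,0]],[[0,0,0.9],[0,0,0]],[[0,0,0],[0,0,0]]]}' 87
python3 - <<'E'
from h import *
from bench import cams
for n in("scene","top"):
    c=cams.camera(n); np.savez(f"pics/d{n}.npz",**c); cv2.imwrite(f"pics/d{n}.png",c["pixels"])
    P=cloud(c); m=(np.hypot(P[...,0]-.61,P[...,1]-.085)<.05)&(np.hypot(P[...,0]-.61,P[...,1]-.085)>.022)
    print(n,np.histogram(P[...,2][m],[.0,.02,.03,.034,.036,.038,.04,.045,.2])); 
    try:print(edge(c,.037,(.61,.088),.019,.012,.026,1))
    except Exception as e:print(e)
E
```

```text
time: 8.6
ee_pos: [0.6108, 0.0829, 0.0302]
eef_rot: [0.736, 0.677, 0.0, 0.0]
ft_force: [-2.9, -0.6, 5.2]
width: 0.0592
grip_force: 40.0
time: 9.02
ee_pos: [0.6107, 0.0829, 0.0295]
eef_rot: [0.736, 0.677, 0.0, 0.0]
ft_force: [0.3, -0.0, 0.1]
width: 0.0782
grip_force: 0.0
time: 9.6
ee_pos: [0.6128, 0.0837, 0.1551]
eef_rot: [0.736, 0.677, 0.003, 0.002]
ft_force: [0.8, -0.4, 1.1]
width: 0.0869
grip_force: 0.0
scene (array([ 71, 219,  55,  54, 141,  80,  14, 132]), array([0.   , 0.02 , 0.03 , 0.034, 0.036, 0.038, 0.04 , 0.045, 0.2  ]))
(63, array([611.2,  91.1]), 1.56)
top (array([0, 0, 0, 0, 0, 0, 0, 0]), array([0.   , 0.02 , 0.03 , 0.034, 0.036, 0.038, 0.04 , 0.045, 0.2  ]))
operands could not be broadcast together with shapes (0,) (2,)
```

```bash
python3 -m crank '{"steps":[[[-0.68,-0.82,0],[0,0,0]],[[-0.68,-0.82,0],[0,0,0]],[[-0.68,-0.82,0],[0,0,0]],[[-0.68,-0.82,0],[0,0,0]],[[-0.68,-0.82,0],[0,0,0]],[[-0.68,-0.82,0],[0,0,0]],[[-0.68,-0.82,0],[0,0,0]],[[-0.68,-0.82,0],[0,0,0]],[[0,0,-0.5],[0,0,0]]]}'
python3 -m crank '{"steps":[[[0,0,-0.9],[0,0,0]],[[0,0,-0.9],[0,0,0]],[[0,0,-0.9],[0,0,0]],[[0,0,-0.9],[0,0,0]],[[0,0,-0.6],[0,0,0]],[[0,0,0],[0,0,0]],[[0,0,0],[0,0,0]],[[0,0,0],[0,0,0]]]}'
```

```text
time: 10.45
ee_pos: [0.4725, -0.0858, 0.1376]
eef_rot: [0.738, 0.675, -0.001, 0.001]
ft_force: [0.9, -0.7, -0.7]
width: 0.087
grip_force: 0.0
time: 11.12
ee_pos: [0.475, -0.0811, 0.0327]
eef_rot: [0.736, 0.677, 0.0, 0.0]
ft_force: [0.1, -0.0, 1.1]
width: 0.0871
grip_force: 0.0
```

View pics/dscene.png

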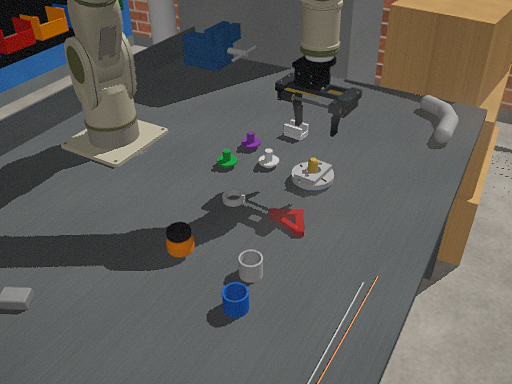

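The picture shows the flange flat on the turntable at (313,176) with the post through it. Now I grip the spacer.

```bash
python3 -m crank '{"steps":[[[0,0,-0.5],[0,0,0]],[[0,0,-0.3],[0,0,0]],[[0,0,-0.2],[0,0,0]],[[0,0,-0.08],[0,0,0]],[[0,0,0],[0,0,0]],[[0,0,0],[0,0,0]]]}'
python3 -m crank '{"steps":[[[0,0,0],[0,0,0]],[[0,0,0],[0,0,0]],[[0,0,0],[0,0,0]],[[0,0,0],[0,0,0]],[[0,0,0],[0,0,0]],[[0,0,0],[0,0,0]],[[0,0,0],[0,0,0]],[[0,0,0],[0,0,0]]]}' 45 40
python3 -m crank '{"steps":[[[0,0,0.4],[0,0,0]],[[0,0,0.8],[0,0,0]],[[0,0,0.9],[0,0,0]],[[0,0,0.9],[0,0,0]],[[0,0,0.9],[0,0,0]],[[0,0,0.6],[0,0,0]],[[0,0,0],[0,0,0]],[[0,0,0],[0,0,0]],[[0,0,0],[0,0,0]]]}'
```

```text
time: 11.62
ee_pos: [0.4747, -0.081, 0.0051]
eef_rot: [0.736, 0.677, 0.0, -0.0]
ft_force: [-0.1, 0.4, 0.3]
width: 0.0869
grip_force: 0.0
time: 12.28
ee_pos: [0.4747, -0.0811, 0.0052]
eef_rot: [0.736, 0.677, 0.0, 0.0]
ft_force: [-0.9, -0.2, 0.6]
width: 0.0548
grip_force: 40.0
time: 13.03
ee_pos: [0.474, -0.0811, 0.1168]
eef_rot: [0.736, 0.677, -0.0, -0.0]
ft_force: [0.2, 0.0, -2.1]
width: 0.0551
grip_force: 40.0
```

```bash
python3 -m crank '{"steps":[[[0.68,0.84,0],[0,0,0]],[[0.68,0.84,0],[0,0,0]],[[0.68,0.84,0],[0,0,0]],[[0.68,0.84,0],[0,0,0]],[[0.68,0.84,0],[0,0,0]],[[0.68,0.84,0],[0,0,0]],[[0.68,0.84,0],[0,0,0]],[[0.68,0.84,0],[0,0,0]],[[0,0,-0.4],[0,0,0]],[[0,0,-0.4],[0,0,0]]]}'
python3 -m crank '{"steps":[[[0,0,0],[0,0,0]],[[0,0,0],[0,0,0]],[[0,0,0],[0,0,0]]]}'
python3 - <<'E'
from h import *
from bench import cams
c=cams.camera("scene"); np.savez("pics/e.npz",**c); cv2.imwrite("pics/e.png",cv2.resize(c["pixels"][110:210,250:390],None,fx=4,fy=4))
for xy in((.61,.088),(.61,.092)): print(edge(c,.1085,xy,.019,.012,.026,1,thr=.8),edge(c,.1085,xy,.028,.022,.034,-1,thr=.8,sector=.3))
d=dict(np.load("pics/dscene.npz")); 
print([edge(d,.025,(.61,.088),.055,.048,.062,-1,thr=1,sector=s) for s in(None,0)])
E
```

```text
time: 13.87
ee_pos: [0.6103, 0.0889, 0.0957]
eef_rot: [0.735, 0.678, -0.0, -0.001]
ft_force: [-0.0, -0.4, -2.4]
width: 0.055
grip_force: 40.0
time: 14.12
ee_pos: [0.6103, 0.0857, 0.0973]
eef_rot: [0.737, 0.676, -0.0, 0.0]
ft_force: [-0.5, 0.4, -1.6]
width: 0.0548
grip_force: 40.0
(66, array([610.6,  87.9]), 1.53) (29, array([610.4,  87.3]), 1.38)
(66, array([610.5,  88.1]), 1.22) (29, array([610.1,  86.9]), 1.61)
[(54, array([610.3,  90.3]), 0.97), (30, array([609.5,  95.6]), 3.05)]
```

View pics/e.png

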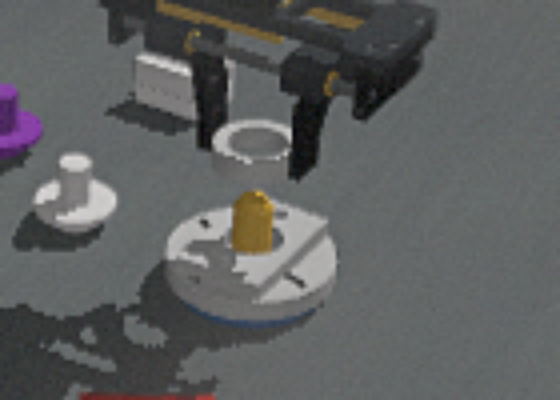

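The crop shows the spacer centred above the post at crop (253,145), about 1 mm off by ray, and the flange seated. Lowering now.

```bash
python3 -m crank '{"steps":[[[0,0,-0.3],[0,0,0]],[[0,0,-0.5],[0,0,0]],[[0,0,-0.5],[0,0,0]],[[0,0,-0.4],[0,0,0]],[[0,0,-0.2],[0,0,0]],[[0,0,-0.12],[0,0,0]],[[0,0,-0.08],[0,0,0]],[[0,0,0],[0,0,0]],[[0,0,0],[0,0,0]],[[0,0,0],[0,0,0]]]}'
```

```text
time: 15.0
ee_pos: [0.611, 0.087, 0.0456]
eef_rot: [0.736, 0.677, 0.0, 0.0]
ft_force: [-0.3, -0.7, -1.5]
width: 0.0546
grip_force: 40.0
```

```bash
python3 -m crank '{"steps":[[[0,0,-0.08],[0,0,0]],[[0,0,-0.05],[0,0,0]],[[0,0,0],[0,0,0]],[[0,0,0],[0,0,0]],[[0,0,0],[0,0,0]]]}'
```

```text
time: 15.42
ee_pos: [0.6109, 0.0869, 0.0422]
eef_rot: [0.736, 0.677, 0.0, 0.0]
ft_force: [-0.2, -0.5, 2.8]
width: 0.0547
grip_force: 40.0
```

```bash
python3 -m crank '{"steps":[[[0,0,0],[0,0,0]],[[0,0,0],[0,0,0]],[[0,0,0],[0,0,0]],[[0,0,0],[0,0,0]],[[0,0,0],[0,0,0]],[[0,0,0],[0,0,0]]]}' 80
python3 -m crank '{"steps":[[[0,0,0.3],[0,0,0]],[[0,0,0.9],[0,0,0]],[[0,0,0.9],[0,0,0]],[[0,0,0.9],[0,0,0]],[[0,0,0.9],[0,0,0]],[[0,0,0.5],[0,0,0]]]}' 87
python3 -m crank '{"steps":[[[0.07,-0.9,0],[0,0,0]],[[0.07,-0.9,0],[0,0,0]],[[0.07,-0.9,0],[0,0,0]],[[0.07,-0.9,0],[0,0,0]],[[0.07,-0.9,0],[0,0,0]],[[0.07,-0.9,0],[0,0,0]],[[0.07,-0.9,0],[0,0,0]],[[0.07,-0.9,0],[0,0,0]]]}'
python3 -m crank '{"steps":[[[0.08,-0.9,0],[0,0,0]],[[0.08,-0.9,0],[0,0,0]],[[0.08,-0.9,0],[0,0,0]],[[0.07,-0.9,0],[0,0,0]],[[0.07,-0.9,0],[0,0,0]],[[0.07,-0.9,0],[0,0,0]],[[0.07,-0.9,0],[0,0,0]],[[0.07,-0.9,0],[0,0,0]],[[0,-0.1,0],[0,0,0]],[[0,0,0],[0,0,0]]]}'
python3 -m crank '{"steps":[[[0,0,-0.5],[0,0,0]],[[0,0,-0.9],[0,0,0]],[[0,0,-0.9],[0,0,0]],[[0,0,-0.5],[0,0,0]],[[0,0,0],[0,0,0]],[[0,0,0],[0,0,0]],[[0,0,0],[0,0,0]]]}'
python3 - <<'E'
from h import *
from bench import cams
I=[]
for n in("scene","top"):
    c=cams.camera(n); np.savez(f"pics/f{n}.npz",**c); I.append(c["pixels"])
    P=cloud(c)
    for z,R in((.053,.028),(.037,.05)): print(n,z,top(c,P,(.61,.087),R,z,.004))
    try: print(edge(c,.053,(.61,.087),.028,.023,.034,-1,thr=.8),edge(c,.053,(.61,.087),.028,.023,.034,-1,thr=.8,sector=.2))
    except Exception as e: print(e)
cv2.imwrite("pics/f.png",cv2.resize(np.hstack([I[0][130:300,190:360],I[1][110:280,150:340]]),None,fx=2.2,fy=2.2))
E
```

```text
time: 15.92
ee_pos: [0.6106, 0.0869, 0.0417]
eef_rot: [0.736, 0.677, -0.0, -0.0]
ft_force: [0.1, 0.1, 0.3]
width: 0.0786
grip_force: 0.0
time: 16.42
ee_pos: [0.6116, 0.0873, 0.1551]
eef_rot: [0.736, 0.677, 0.001, 0.001]
ft_force: [1.2, -1.1, 0.1]
width: 0.0869
grip_force: 0.0
time: 17.08
ee_pos: [0.6245, -0.0943, 0.1518]
eef_rot: [0.736, 0.677, -0.0, -0.0]
ft_force: [0.3, -0.3, -0.7]
width: 0.0868
grip_force: 0.0
time: 17.92
ee_pos: [0.6388, -0.2776, 0.1513]
eef_rot: [0.737, 0.676, -0.0, -0.0]
ft_force: [0.0, 0.1, 0.6]
width: 0.087
grip_force: 0.0
time: 18.5
ee_pos: [0.6402, -0.2752, 0.0831]
eef_rot: [0.736, 0.677, 0.001, 0.001]
ft_force: [-0.4, -0.4, -0.0]
width: 0.0873
grip_force: 0.0
scene 0.053 {'n': 133, 'mean': [613.0, 81.7], 'mec': [612.0, 85.4, 29.8], 'rect': [[612.4, 83.4], [54.1, 55.5], 28.7], 'zmed': 53.0}
scene 0.037 {'n': 244, 'mean': [616.4, 68.7], 'mec': [614.7, 83.5, 50.1], 'rect': [[611.9, 84.6], [97.8, 62.5], 85.6], 'zmed': 37.3}
(58, array([610.9,  89.5]), 0.76) (24, array([611.3,  89.8]), 1.12)
top 0.053 {'n': 128, 'mean': [609.3, 85.5], 'mec': [610.2, 86.0, 27.5], 'rect': [[610.4, 85.3], [49.0, 50.8], 86.2], 'zmed': 52.7}
top 0.037 {'n': 236, 'mean': [608.8, 81.9], 'mec': [611.4, 85.3, 49.2], 'rect': [[610.1, 84.5], [85.8, 60.0], 85.0], 'zmed': 36.3}
(39, array([610.9,  85.8]), 1.11) (8, array([612.8,  85.9]), 0.45)
```

View pics/f.png

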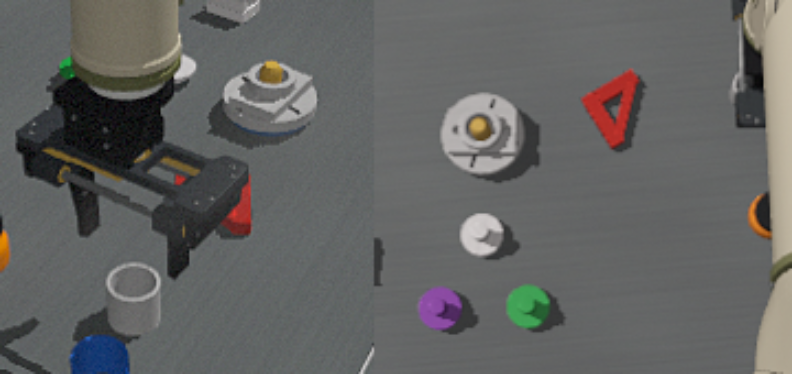

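The picture shows the ring seated on the flange around the post in both views (top crop (480,130)), with the gripper above the grey sleeve at (134,300).

```bash
python3 -m crank '{"steps":[[[0,0,-0.5],[0,0,0]],[[0,0,-0.7],[0,0,0]],[[0,0,-0.7],[0,0,0]],[[0,0,-0.4],[0,0,0]],[[0,0,-0.15],[0,0,0]],[[0,0,0],[0,0,0]],[[0,0,0],[0,0,0]],[[0,0,0],[0,0,0]]]}'
python3 -m crank '{"steps":[[[0,0,0],[0,0,0]],[[0,0,0],[0,0,0]],[[0,0,0],[0,0,0]],[[0,0,0],[0,0,0]],[[0,0,0],[0,0,0]],[[0,0,0],[0,0,0]],[[0,0,0],[0,0,0]],[[0,0,0],[0,0,0]],[[0,0,0],[0,0,0]]]}' 38 35
python3 -m crank '{"steps":[[[0,0,0.4],[0,0,0]],[[0,0,0.8],[0,0,0]],[[0,0,0.9],[0,0,0]],[[0,0,0.9],[0,0,0]],[[0,0,0.9],[0,0,0]],[[0,0,0.9],[0,0,0]],[[0,0,0],[0,0,0]],[[0,0,0],[0,0,0]],[[0,0,0],[0,0,0]]]}'
```

```text
time: 19.27
ee_pos: [0.6401, -0.2758, 0.0217]
eef_rot: [0.736, 0.677, 0.0, 0.001]
ft_force: [0.9, 0.4, 0.6]
width: 0.0874
grip_force: 0.0
time: 20.02
ee_pos: [0.6394, -0.2756, 0.0206]
eef_rot: [0.736, 0.677, 0.0, 0.0]
ft_force: [0.2, -0.3, 0.4]
width: 0.0487
grip_force: 35.0
time: 20.77
ee_pos: [0.6389, -0.2756, 0.1398]
eef_rot: [0.736, 0.677, -0.0, -0.0]
ft_force: [0.0, 0.9, -2.5]
width: 0.0487
grip_force: 35.0
```

```bash
python3 -m crank '{"steps":[[[-0.07,0.7,0],[0,0,0]],[[-0.07,0.9,0],[0,0,0]],[[-0.07,0.9,0],[0,0,0]],[[-0.07,0.9,0],[0,0,0]],[[-0.07,0.9,0],[0,0,0]],[[-0.07,0.9,0],[0,0,0]],[[-0.07,0.9,0],[0,0,0]],[[-0.07,0.9,0],[0,0,0]],[[-0.07,0.9,0],[0,0,0]],[[-0.07,0.9,0],[0,0,0]]]}'
python3 -m crank '{"steps":[[[-0.07,0.9,0],[0,0,0]],[[-0.07,0.9,0],[0,0,0]],[[-0.07,0.9,0],[0,0,0]],[[-0.07,0.9,0],[0,0,0]],[[-0.07,0.9,0],[0,0,0]],[[-0.07,0.7,0],[0,0,0]],[[0,0.5,0],[0,0,0]],[[0,0,-0.6],[0,0,0]],[[0,0,0],[0,0,0]],[[0,0,0],[0,0,0]]]}'
python3 -m crank '{"steps":[[[0,0,0],[0,0,0]],[[0,0,0],[0,0,0]]]}'
python3 - <<'E'
from h import *
from bench import cams
c=cams.camera("scene"); np.savez("pics/g.npz",**c); cv2.imwrite("pics/g.png",cv2.resize(c["pixels"][80:200,250:390],None,fx=4,fy=4))
z=.1045+.045
P=cloud(c)
print(top(c,P,(.61,.088),.028,z-.001,.005))
for s in(None,.2): print(edge(c,z,(.61,.089),.025,.020,.031,-1,thr=.8,sector=s))
E
```

```text
time: 21.6
ee_pos: [0.6207, -0.0546, 0.139]
eef_rot: [0.736, 0.677, -0.001, -0.001]
ft_force: [-0.6, 1.2, -1.2]
width: 0.0484
grip_force: 35.0
time: 22.43
ee_pos: [0.6106, 0.0859, 0.1242]
eef_rot: [0.737, 0.676, -0.001, -0.001]
ft_force: [0.1, -0.9, -2.0]
width: 0.0486
grip_force: 35.0
time: 22.6
ee_pos: [0.6117, 0.086, 0.1259]
eef_rot: [0.737, 0.676, 0.0, 0.0]
ft_force: [-0.6, 0.1, -1.3]
width: 0.0489
grip_force: 35.0
{'n': 126, 'mean': [606.7, 84.8], 'mec': [611.3, 83.7, 31.6], 'rect': [[608.5, 81.6], [43.8, 60.8], 23.6], 'zmed': 148.6}
(59, array([608.7,  90.7]), 2.96)
(29, array([609.2,  91.8]), 1.69)
```

View pics/g.png

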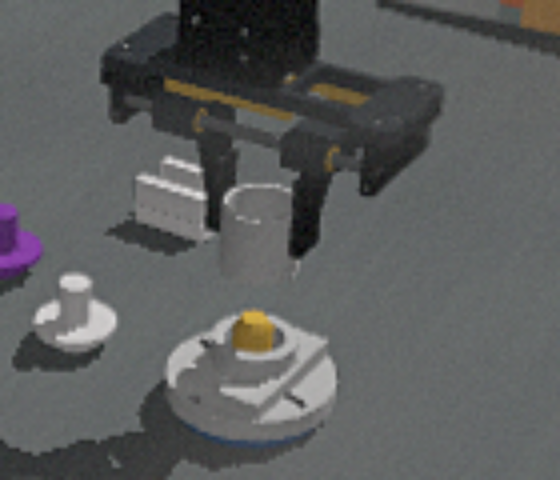

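The crop shows the sleeve upright at (256,232) directly above the post at (253,330). Lowering.

```bash
python3 -m crank '{"steps":[[[-0.03,0,-0.3],[0,0,0]],[[0,0,-0.5],[0,0,0]],[[0,0,-0.5],[0,0,0]],[[0,0,-0.3],[0,0,0]],[[0,0,-0.2],[0,0,0]],[[0,0,-0.1],[0,0,0]],[[0,0,-0.05],[0,0,0]],[[0,0,0],[0,0,0]],[[0,0,0],[0,0,0]],[[0,0,0],[0,0,0]]]}'
python3 -m crank '{"steps":[[[0,0,-0.05],[0,0,0]],[[0,0,0],[0,0,0]],[[0,0,0],[0,0,0]]]}'
```

```text
time: 23.48
ee_pos: [0.6109, 0.087, 0.0773]
eef_rot: [0.736, 0.677, 0.0, 0.0]
ft_force: [0.6, -0.7, -1.6]
width: 0.0487
grip_force: 35.0
time: 23.73
ee_pos: [0.6107, 0.0868, 0.0756]
eef_rot: [0.736, 0.677, 0.0, 0.0]
ft_force: [-1.2, 0.0, -1.3]
width: 0.0487
grip_force: 35.0
```

```bash
python3 -m crank '{"steps":[[[0,0,-0.05],[0,0,0]],[[0,0,-0.04],[0,0,0]],[[0,0,0],[0,0,0]],[[0,0,0],[0,0,0]],[[0,0,0],[0,0,0]]]}'
```

```text
time: 24.15
ee_pos: [0.6107, 0.0869, 0.0735]
eef_rot: [0.736, 0.677, 0.0, 0.0]
ft_force: [-1.2, -1.1, 2.0]
width: 0.0487
grip_force: 35.0
```

```bash
python3 -m crank '{"steps":[[[0,0,0],[0,0,0]],[[0,0,0],[0,0,0]],[[0,0,0],[0,0,0]],[[0,0,0],[0,0,0]],[[0,0,0],[0,0,0]],[[0,0,0],[0,0,0]]]}' 75
python3 -m crank '{"steps":[[[0,0,0.3],[0,0,0]],[[0,0,0.7],[0,0,0]],[[0,0,0.9],[0,0,0]],[[0,0,0.9],[0,0,0]],[[0,0,0.9],[0,0,0]],[[0,0,0.3],[0,0,0]]]}' 80
python3 -m crank '{"steps":[[[-0.6,0.05,0],[0,0,0]],[[-0.9,0.06,0],[0,0,0]],[[-0.9,0.06,0],[0,0,0]],[[-0.9,0.06,0],[0,0,0]],[[-0.9,0.06,0],[0,0,0]],[[-0.7,0.06,0],[0,0,0]],[[-0.52,0.06,0],[0,0,0]],[[0,0,0],[0,0,0]],[[0,0,0],[0,0,0]],[[0,0,0],[0,0,0]]]}'
python3 - <<'E'
from h import *
from bench import cams
I=[]
for n in("scene","top"):
    c=cams.camera(n); np.savez(f"pics/h{n}.npz",**c); I.append(c["pixels"]); P=cloud(c)
    print(n,top(c,P,(.61,.087),.03,.098,.004))
    for a in((.098,(.61,.088),.025,.021,.03,-1),(.018,(.475,.097),.028,.024,.034,-1)):
        try: print(edge(c,*a))
        except Exception as e: print("-")
cv2.imwrite("pics/h.png",cv2.resize(np.hstack([I[0][60:230,220:390],I[1][110:280,150:340]]),None,fx=2.2,fy=2.2))
E
```

```text
time: 24.65
ee_pos: [0.6106, 0.0869, 0.0733]
eef_rot: [0.736, 0.677, 0.0, 0.0]
ft_force: [-0.2, 1.2, -0.5]
width: 0.0733
grip_force: 0.0
time: 25.15
ee_pos: [0.612, 0.0875, 0.1774]
eef_rot: [0.736, 0.677, 0.002, 0.001]
ft_force: [-0.3, 0.3, -0.3]
width: 0.0801
grip_force: 0.0
time: 25.98
ee_pos: [0.4759, 0.0968, 0.1735]
eef_rot: [0.737, 0.676, 0.0, 0.0]
ft_force: [-0.0, -0.6, -0.2]
width: 0.0799
grip_force: 0.0
scene {'n': 101, 'mean': [611.7, 84.5], 'mec': [611.6, 84.4, 28.3], 'rect': [[611.6, 84.4], [48.1, 52.4], 28.7], 'zmed': 97.8}
(40, array([611.1,  89.1]), 0.78)
(63, array([475.4,  98.5]), 1.3)
top {'n': 29, 'mean': [623.6, 74.9], 'mec': [616.9, 79.8, 21.8], 'rect': [[622.5, 75.8], [43.5, 17.7], 54.3], 'zmed': 97.3}
(35, array([616.5,  85.5]), 1.43)
-
```

View pics/h.png

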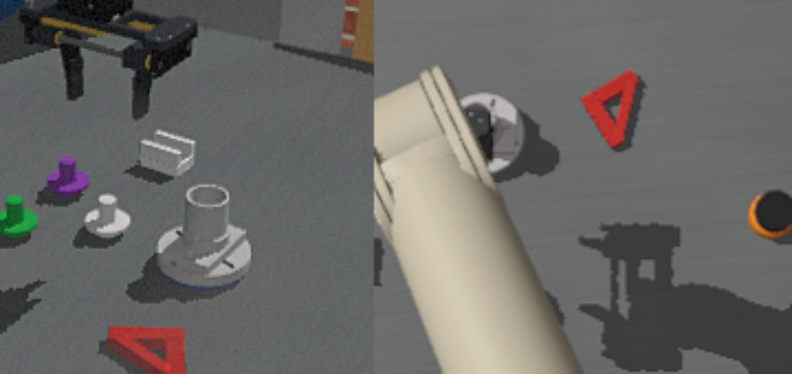

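The picture shows the sleeve standing on the ring at (205,215), with the plug untouched at (107,218). Descending on the plug.

```bash
python3 -m crank '{"steps":[[[0,0,-0.5],[0,0,0]],[[0,0,-0.9],[0,0,0]],[[0,0,-0.9],[0,0,0]],[[0,0,-0.9],[0,0,0]],[[0,0,-0.9],[0,0,0]],[[0,0,-0.7],[0,0,0]],[[0,0,-0.5],[0,0,0]],[[0,0,-0.3],[0,0,0]],[[0,0,0],[0,0,0]],[[0,0,0],[0,0,0]]]}'
python3 -m crank '{"steps":[[[0,0,0],[0,0,0]],[[0,0,0],[0,0,0]]]}'
```

```text
time: 26.92
ee_pos: [0.4755, 0.0974, 0.0336]
eef_rot: [0.736, 0.677, 0.0, -0.0]
ft_force: [0.5, 0.7, 0.5]
width: 0.0802
grip_force: 0.0
time: 27.08
ee_pos: [0.4759, 0.0972, 0.0343]
eef_rot: [0.736, 0.677, 0.001, 0.001]
ft_force: [0.3, 0.1, 0.1]
width: 0.0797
grip_force: 0.0
```

```bash
python3 -m crank '{"steps":[[[0,0,-0.3],[0,0,0]],[[0,0,-0.17],[0,0,0]],[[0,0,0],[0,0,0]],[[0,0,0],[0,0,0]]]}'
python3 -m crank '{"steps":[[[0,0,0],[0,0,0]],[[0,0,0],[0,0,0]],[[0,0,0],[0,0,0]],[[0,0,0],[0,0,0]],[[0,0,0],[0,0,0]],[[0,0,0],[0,0,0]],[[0,0,0],[0,0,0]],[[0,0,0],[0,0,0]],[[0,0,0],[0,0,0]],[[0,0,0],[0,0,0]]]}' 12 30
python3 -m crank '{"steps":[[[0,0,0.4],[0,0,0]],[[0,0,0.8],[0,0,0]],[[0,0,0.9],[0,0,0]],[[0,0,0.9],[0,0,0]],[[0,0,0.9],[0,0,0]],[[0,0,0.9],[0,0,0]],[[0,0,0.4],[0,0,0]],[[0,0,0],[0,0,0]],[[0,0,0],[0,0,0]],[[0,0,0],[0,0,0]]]}'
```

```text
time: 27.42
ee_pos: [0.4748, 0.0971, 0.0212]
eef_rot: [0.736, 0.677, -0.0, -0.0]
ft_force: [-0.5, -0.6, -0.1]
width: 0.0798
grip_force: 0.0
time: 28.25
ee_pos: [0.4751, 0.0971, 0.0216]
eef_rot: [0.736, 0.677, 0.0, 0.0]
ft_force: [0.2, 0.6, 0.9]
width: 0.0213
grip_force: 25.0
time: 29.08
ee_pos: [0.4744, 0.0968, 0.1503]
eef_rot: [0.736, 0.677, -0.001, -0.0]
ft_force: [0.6, -0.1, -1.3]
width: 0.021
grip_force: 30.0
```

```bash
python3 -m crank '{"steps":[[[0.46,-0.05,0],[0,0,0]],[[0.9,-0.06,0],[0,0,0]],[[0.9,-0.06,0],[0,0,0]],[[0.9,-0.06,0],[0,0,0]],[[0.9,-0.06,0],[0,0,0]],[[0.9,-0.06,0],[0,0,0]],[[0.5,-0.06,0],[0,0,0]],[[0,0,-0.4],[0,0,0]],[[0,0,0],[0,0,0]],[[0,0,0],[0,0,0]]]}'
python3 -m crank '{"steps":[[[0,0,0],[0,0,0]],[[0,0,0],[0,0,0]]]}'
python3 - <<'E'
from h import *
from bench import cams,monitor
c=cams.camera("scene"); np.savez("pics/i.npz",**c); cv2.imwrite("pics/i.png",cv2.resize(c["pixels"][80:200,250:390],None,fx=4,fy=4))
z=monitor.read_state()["ee_pos"][2]-.0215+.018; P=cloud(c); print(z,top(c,P,(.61,.088),.032,z,.004))
for s in(None,.2): print(edge(c,z,(.611,.089),.028,.022,.034,-1,thr=.8,sector=s))
E
```

```text
time: 29.92
ee_pos: [0.6098, 0.0871, 0.1396]
eef_rot: [0.736, 0.677, -0.001, -0.001]
ft_force: [-0.4, 0.1, -1.8]
width: 0.0209
grip_force: 30.0
time: 30.08
ee_pos: [0.611, 0.0871, 0.1417]
eef_rot: [0.736, 0.677, -0.0, 0.0]
ft_force: [-0.1, -1.2, -0.9]
width: 0.0211
grip_force: 30.0
0.13842444896572798 {'n': 144, 'mean': [616.3, 75.2], 'mec': [613.9, 81.9, 29.6], 'rect': [[616.5, 76.0], [53.8, 46.3], 22.8], 'zmed': 138.6}
(42, array([610. ,  84.9]), 2.88)
(20, array([611.7,  88.1]), 3.7)
```

View pics/i.png

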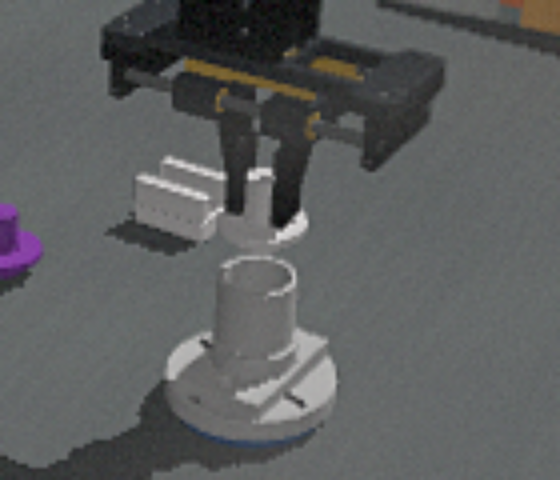

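```bash
python3 - <<'E'
from h import *
c=dict(np.load("pics/i.npz")); k,d=K(c); T=np.array(c["T"])
def proj(X):
    q=(np.atleast_2d(X)-T[:3,3])@T[:3,:3]; q[:,1:]*=-1; return cv2.projectPoints(q,np.zeros(3),np.zeros(3),k,d)[0].reshape(-1,2)
a=np.radians(np.arange(0,360,3))
for z,R in((.1384,.028),(.098,.025)):
    p=proj(np.c_[.6105+R*np.cos(a),.0889+R*np.sin(a),0*a+z]); print(z,"pred u",p[:,0].min().round(1),p[:,0].max().round(1),"v",p[:,1].min().round(1),p[:,1].max().round(1))
g=c["pixels"].min(2)
for v in range(130,146): print(v,g[v,300:332].tolist())
E
```

```text
0.1384 pred u 303.2 326.2 v 128.7 140.1
0.098 pred u 303.8 324.0 v 143.3 153.8
130 [113, 128, 106, 112, 115, 126, 41, 24, 24, 34, 23, 85, 113, 117, 121, 129, 131, 113, 31, 28, 31, 19, 32, 17, 24, 105, 105, 94, 97, 105, 92, 98]
131 [121, 143, 129, 103, 133, 143, 74, 21, 33, 40, 25, 109, 118, 113, 122, 123, 129, 111, 25, 26, 30, 32, 26, 28, 27, 106, 100, 97, 99, 99, 106, 101]
132 [124, 140, 131, 131, 207, 234, 64, 22, 28, 32, 24, 115, 117, 116, 124, 125, 135, 107, 20, 29, 29, 27, 20, 9, 36, 155, 94, 96, 96, 98, 101, 99]
133 [122, 139, 186, 222, 139, 110, 95, 81, 67, 40, 73, 114, 114, 114, 125, 130, 131, 108, 24, 19, 24, 26, 23, 33, 149, 217, 136, 93, 97, 99, 95, 96]
134 [119, 151, 198, 161, 108, 113, 118, 126, 127, 123, 124, 106, 112, 118, 126, 127, 132, 78, 27, 14, 16, 19, 23, 143, 223, 215, 162, 89, 100, 102, 101, 98]
135 [125, 206, 127, 144, 107, 114, 115, 112, 119, 119, 119, 111, 122, 119, 124, 129, 132, 83, 21, 15, 7, 13, 99, 123, 207, 209, 219, 86, 91, 101, 95, 98]
136 [157, 145, 142, 149, 107, 111, 117, 114, 116, 117, 119, 117, 111, 116, 120, 122, 126, 94, 58, 20, 16, 99, 224, 2
[... 749 characters left out ...]
120, 120, 121, 119, 124, 121, 120, 122, 109, 91, 96, 102, 100, 100, 101, 101, 99, 95]
142 [93, 104, 101, 102, 100, 97, 99, 93, 97, 98, 103, 105, 107, 118, 120, 121, 124, 120, 118, 115, 90, 99, 95, 101, 100, 101, 102, 98, 99, 100, 94, 95]
143 [102, 104, 103, 102, 100, 102, 96, 96, 96, 105, 110, 109, 116, 125, 127, 124, 128, 121, 99, 93, 97, 100, 101, 95, 103, 102, 105, 101, 99, 98, 97, 97]
144 [99, 101, 103, 100, 99, 99, 93, 112, 113, 151, 168, 169, 177, 172, 171, 151, 167, 179, 130, 108, 115, 99, 98, 95, 105, 103, 101, 105, 96, 97, 98, 102]
145 [101, 103, 100, 98, 94, 105, 133, 175, 173, 155, 101, 92, 97, 103, 104, 99, 98, 116, 120, 165, 180, 136, 109, 95, 99, 104, 101, 97, 95, 101, 102, 97]
```

The crop shows the plug upright above the sleeve. The disc edges (303.5–326.5, bottom row 140) match the prediction for a centred plug, so I lower it.

```bash
python3 -m crank '{"steps":[[[0,0,-0.3],[0,0,0]],[[0,0,-0.3],[0,0,0]],[[0,0,-0.2],[0,0,0]],[[0,0,-0.2],[0,0,0]],[[0,0,-0.1],[0,0,0]],[[0,0,-0.05],[0,0,0]],[[0,0,0],[0,0,0]],[[0,0,0],[0,0,0]],[[0,0,0],[0,0,0]]]}'
python3 -m crank '{"steps":[[[0,0,-0.05],[0,0,0]],[[0,0,0],[0,0,0]],[[0,0,0],[0,0,0]]]}'
```

```text
time: 30.88
ee_pos: [0.6118, 0.087, 0.1131]
eef_rot: [0.736, 0.677, 0.0, 0.0]
ft_force: [-0.4, 0.3, -1.3]
width: 0.0211
grip_force: 30.0
time: 31.13
ee_pos: [0.6116, 0.0868, 0.1116]
eef_rot: [0.736, 0.677, 0.0, 0.0]
ft_force: [0.2, 0.0, -1.6]
width: 0.0213
grip_force: 30.0
```

```bash
python3 -m crank '{"steps":[[[0,0,-0.07],[0,0,0]],[[0,0,-0.05],[0,0,0]],[[0,0,-0.03],[0,0,0]],[[0,0,0],[0,0,0]],[[0,0,0],[0,0,0]],[[0,0,0],[0,0,0]]]}'
```

```text
time: 31.63
ee_pos: [0.6116, 0.0869, 0.1078]
eef_rot: [0.736, 0.677, 0.0, -0.0]
ft_force: [0.7, 0.2, -1.2]
width: 0.0212
grip_force: 30.0
```

```bash
python3 -m crank '{"steps":[[[0,0,-0.03],[0,0,0]],[[0,0,0],[0,0,0]],[[0,0,0],[0,0,0]],[[0,0,0],[0,0,0]]]}'
```

```text
time: 31.97
ee_pos: [0.6117, 0.0869, 0.1076]
eef_rot: [0.736, 0.677, 0.0, 0.0]
ft_force: [-2.2, 0.0, 5.6]
width: 0.0214
grip_force: 30.0
```

Contact. I release, lift clear and check.

```bash
python3 -m crank '{"steps":[[[0,0,0],[0,0,0]],[[0,0,0],[0,0,0]],[[0,0,0],[0,0,0]],[[0,0,0],[0,0,0]],[[0,0,0],[0,0,0]],[[0,0,0],[0,0,0]],[[0,0,0],[0,0,0]]]}' 60
python3 -m crank '{"steps":[[[0,0,0.3],[0,0,0]],[[0,0,0.7],[0,0,0]],[[0,0,0.9],[0,0,0]],[[0,0,0.9],[0,0,0]],[[0,0,0.9],[0,0,0]],[[0,0,0.3],[0,0,0]],[[0,0,0],[0,0,0]]]}'
python3 -m crank '{"steps":[[[-0.9,0,0],[0,0,0]],[[-0.9,-0.3,0],[0,0,0]],[[-0.9,-0.9,0],[0,0,0]],[[-0.3,-0.9,0],[0,0,0]],[[-0.3,-0.9,0],[0,0,0]],[[-0.3,-0.9,0],[0,0,0]],[[-0.3,-0.9,0],[0,0,0]],[[0,-0.9,0],[0,0,0]],[[0,-0.9,0],[0,0,0]],[[0,0,0],[0,0,0]]]}'
python3 -m crank '{"steps":[[[0,0,0],[0,0,0]],[[0,0,0],[0,0,0]],[[0,0,0],[0,0,0]]]}'
python3 - <<'E'
from h import *
from bench import cams
I=[]
for n in("scene","top"):
    c=cams.camera(n); I.append(c["pixels"]); P=cloud(c)
    for z,R in((.134,.02),(.104,.035),(.037,.055)): print(n,z,top(c,P,(.61,.087),R,z,.004))
cv2.imwrite("pics/j.png",cv2.resize(np.hstack([I[0][80:230,220:390],I[1][110:260,150:340]]),None,fx=2.2,fy=2.2))
E
```

```text
time: 32.55
ee_pos: [0.6116, 0.0869, 0.107]
eef_rot: [0.736, 0.677, 0.0, -0.0]
ft_force: [0.4, -0.0, 0.4]
width: 0.0572
grip_force: 0.0
time: 33.13
ee_pos: [0.6127, 0.0873, 0.2096]
eef_rot: [0.736, 0.677, 0.002, 0.001]
ft_force: [0.4, -0.1, 0.5]
width: 0.0602
grip_force: 0.0
time: 33.97
ee_pos: [0.513, -0.0835, 0.2055]
eef_rot: [0.738, 0.674, -0.001, -0.0]
ft_force: [0.5, 0.1, -0.0]
width: 0.06
grip_force: 0.0
time: 34.22
ee_pos: [0.514, -0.0769, 0.2066]
eef_rot: [0.736, 0.677, -0.0, -0.0]
ft_force: [-0.0, -0.2, 0.0]
width: 0.06
grip_force: 0.0
scene 0.134 {'n': 43, 'mean': [613.2, 85.5], 'mec': [612.1, 85.5, 13.6], 'rect': [[612.6, 86.4], [19.5, 25.2], 24.7], 'zmed': 134.5}
scene 0.104 {'n': 185, 'mean': [615.3, 80.3], 'mec': [614.4, 84.5, 31.2], 'rect': [[614.6, 83.3], [52.0, 58.5], 25.4], 'zmed': 104.5}
scene 0.037 {'n': 261, 'mean': [617.5, 68.6], 'mec': [612.9, 84.6, 53.9], 'rect': [[612.9, 84.6], [98.0, 64.1], 83.7], 'zmed': 37.4}
top 0.134 {'n': 36, 'mean': [612.0, 84.9], 'mec': [611.4, 85.4, 10.6], 'rect': [[611.7, 85.5], [16.3, 19.7], 86.5], 'zmed': 133.1}
top 0.104 {'n': 199, 'mean': [610.7, 83.9], 'mec': [611.5, 84.6, 27.4], 'rect': [[611.5, 85.0], [52.9, 51.2], 39.7], 'zmed': 103.6}
top 0.037 {'n': 212, 'mean': [604.3, 78.2], 'mec': [612.9, 84.4, 50.7], 'rect': [[612.6, 84.2], [84.9, 66.1], 86.1], 'zmed': 36.7}
```

View pics/j.png

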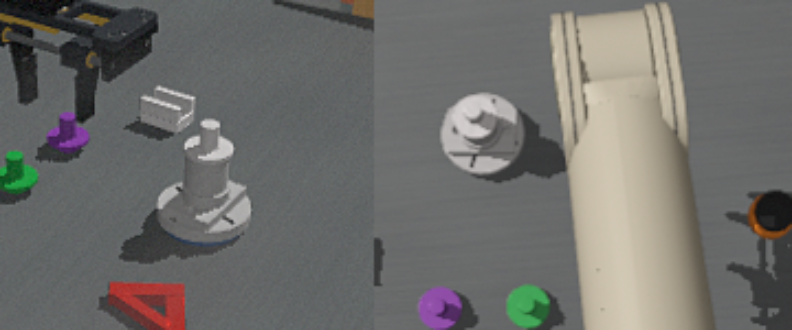

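The picture shows the full stack standing on the post at (207,180) in the scene half and (480,125) in the top half. The disc is at 104 mm and the knob at 134 mm, as they should be, and the arm is clear. Handing in.

```bash
python3 -c "
from bench import ticket
print(ticket.close_job())"
```

```text
the job is handed in; nothing more can be done
None
```

The flange, spacer ring, sleeve and purge plug are stacked in order on the mandrel post and released, and I handed the job in after about 34 s of robot time; the hand-in returned no verdict, but the last camera check showed the disc and knob at seated height and the stack within about 2 mm of centre.

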